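Start the clamp nut on the transformer jig

ROBOT

A 6-joint arm with a two-finger parallel gripper is mounted at the origin on the work surface. World frame = base frame: x ahead of the robot, y to its left, z up, the work surface at z = 0. Lengths are in m, angles in rad, forces in N, time in s.
With the tool pointing down it reaches from about 0.25 to 0.8 m from the base axis. Payload 8.5 kg.
Tool frame: the origin (TCP) lies at the very end of the fingers, on their centre line; the grasp point (between the pads) lies 19 mm behind it; x points along the fingers, y is the direction in which the jaws open and shut, and the axes are right-handed (so a half turn about x gives the same grasp; the last joint's range is limited). The gripper opens to 85 mm and grips with 20 to 120 N. Pads are 22 mm wide; open, the fingers measure 114 mm over their backs; the gripper's body (76 mm by 85 mm) begins 54 mm behind the grasp point. The pads swing forward as they close: fully open they stand 13 mm farther back than shut.
Start: joints at [1.236, 0.238, -0.013, 1.319, 0, 1.571], TCP at [0.172, 0.496, 0.231] pointing down, gripper open.
Joint ranges: [-2.66, 2.66], [-1.03, 1.9], [-1.14, 1.46], [-1.82, 2.27], [-1.45, 1.34], [-3.14, 3.14]. Speed limits (rad/s): [2.22, 2.22, 2.79, 3.14, 3.14, 3.14].

INTERFACE

Orientations are given as a unit quaternion [x, y, z, w].
In Python, from plant import sense, read_camera, sign_off gives the robot as it stands. The module is installed in compiled form; this text tells all that it offers.
- The arm moves only by the tool carry_out, never from a script. Its argument "commands" is a list of rows, each a list of 6 numbers: the shift along the tool's x, y, z in units of 40 mm (1.0 is 40 mm), then the turn, a rotation vector about the tool's x, y, z in degrees. In form: [[x, y, z, wx, wy, wz], ...]. A call has exactly 8 rows; each row shifts and turns the commanded pose from where the row before left it, along the tool's axes as they then stand; what a row does not reach is not made up. A row lasts 1/12 s, in which the tool goes at most 41.7 mm and 7.16 degrees, less where a joint would pass 70% of its speed; a pose out of reach is approached as far as the arm can. A call is refused whole if a number of a shift passes 1 or a number of a turn 7.16, either way. A call with a gripper value outside its range is refused whole. "grip" is the closure in counts, from 0 (fully open) to 255 (shut), set as the call begins (left out, the last holds). The fingers move at their own pace and stop on an object; "squeeze" is the grip in N (left out, the last holds). Time passes only in rows, so rows that do not move let the fingers close, or fill a call up. It gives the time, the measured TCP pose, the force and the opening at its end, in the units of the state.
- sense(): the state, without advancing time (a new reading comes with each control period).
- read_camera(name): name is "scene" or "top" or "wrist"; returns a dict with "color" (384x512x3 uint8, blue, green, red), "camera_matrix" (3x3 intrinsics, pixels), "rvec" (rotation vector, rad) and "tvec" (3), from world to camera coordinates, as OpenCV has them; the wrist camera has in their place "mount" (4x4, takes a point from camera to tool coordinates, whose origin is the TCP and whose axes are the tool frame's). Camera axes: x right, y down, z forward; pixel columns grow to the right and rows downward; lengths in m; the calibration is good to about 2 mm. A picture is of the moment at which its call begins: read the wrist's pose just before it. There is no depth.
- sign_off(): hands the job in, once; it reports no verdict.
The state is a dict: "time_s": time; "joints": joint angles; "qd": joint speeds; "effort": joint torques, N m; "eef_pos": TCP position; "orientation": TCP orientation; "contact_force": force on the tool from outside, world axes, zero at the start; "torque": the same for the moment, N m; "finger_gap": opening from 0.0 (shut) to 1.0 (fully open).
Only numpy, scipy, OpenCV 4.12 (cv2) and the standard library are available. Lean on these libraries where they do the work, as an engineer would, in place of code of your own. Each camera call takes 0.05 s, during which the arm holds its last target.

TASK

Put the loose steel flange nut, flange down, over the stud of the transformer clamp jig. With light pressure turn it backwards (anticlockwise seen from above) until you feel the thread drop in, then turn it clockwise about a quarter turn so that it is caught on the thread, and let go. Do not force it against the stops of the thread, and leave the other things on the bench where they are.

Things in the scene. Friction and masses are not known exactly. Their poses are not given: they have to be found in the camera images.
- nut_mid (a point): Centre of the loose steel hex flange nut, half-way up its 30 mm; z up along its axis. Round flange 54 mm across, 4 mm thick at the bottom; above it a hexagon 26 mm high, 40 mm across flats (46 over corners). Two flats face +x and -x of this frame, the others every 60 degrees. Weighs about 190 g (0.8 to 1.25 times), lies flange down on the bench.
- nut_teeth (a point): Point on the nut's axis at the height of the lower faces of its inner thread teeth, 8 mm above its underside and 7 mm below nut_mid. The bore is 28 mm wide; three short teeth, each about 20 degrees long and 2.5 mm thick, stand 120 degrees apart in it and leave 19.6 mm free between them.
- stud_tip (a point): Centre of the very top of the fixed upright steel stud in the middle of the jig; z up. Cone point, 8 mm wide at the top and 17.6 mm from 8 mm down. nut_mid lies this far below it: 5 mm with teeth on the stops, 8 on the lands, 13.5 to 15.5 dropped in the gaps, about 19 to 20 a quarter turn clockwise later, 23 with the flange on the plate.
- thread_top (a point): On the stud's axis, 16 mm below its tip: top of the thread, three level lands of 76 degrees. Each ends clockwise in a stop 3 mm high; beyond it is a 36 degree gap where the nut's teeth drop 5 to 7 mm. On a land, clockwise is blocked by the stop; dropped in, anticlockwise is blocked after 16 degrees of play at most. The stud's angle is unknown, this frame does not show it.
- plate_top (a point): On the stud's axis at the top of the steel clamp plate (72 mm wide), 38 mm below the stud's tip, 69 mm above the bench. Under it a dark ring transformer 112 mm wide on a base board 150 (x) by 130 mm (y). The stud's thread is right-hand, 26 mm wide, three starts, lead 21 mm a turn: clockwise from above goes down 5.2 mm a quarter turn. Vertical play in the thread 2 mm.
There are look-alikes about, which are no part of the job. What is shaped like the part that bears nut_mid but red or turquoise is not meant.

How it is judged:
On the way, in this order (a step that is already met when the one before it is completed fails the run):
1. the nut is over the stud, level and on its axis, still above the thread (horizontal distance between nut_mid and stud_tip below 0.004 m and z of nut_mid in the frame of stud_tip between -0.012 and 0 m and angle between nut_mid's own z axis and vertical below 0.15 rad), for 0.05 s.
2. the thread has dropped in (horizontal distance between nut_mid and stud_tip below 0.004 m and z of nut_mid in the frame of stud_tip below -0.0128 m), for 0.1 s.
At the end, for the whole second after the job is handed in: The nut sits on the stud, level within 0.12 rad and on its axis within 4 mm, its centre at least 17.8 mm below the stud's tip (caught under the thread), at rest and released (horizontal distance between nut_mid and stud_tip below 0.004 m and z of nut_mid in the frame of stud_tip below -0.0178 m and angle between nut_mid's own z axis and vertical below 0.12 rad and linear speed of nut below 0.01 m/s); the robot touches nothing.
It fails at once if the nut is forced on the stud with more than 60 N (contact force between nut and stud above 60 N).
It fails at once if the screwdriver, heat sink or can is moved by more than 30 mm (distance of any of screwdriver, heatsink, can from where it was at the start of the episode above 0.03 m).
It also fails if it takes over 59 s, if anything falls off the work surface, if the arm or the gripper's body presses on something with over 40 N, if the wrist force passes 120 N, or if a joint passes its speed limit or range.

## Working session

There is one attempt and no reset: what is moved stays moved. The work goes in short steps, Python scripts to look and compute and a tool call to move; the robot and the scene stay as the last step left them, time stands still between calls to the robot, and variables do not carry over. Pictures are saved under pics/ and viewed, and the job is handed in when it is done.

Besides the shell and the picture viewer there is one more tool, called after ">>>" as name([rows], argument=value, ...), one row to a line, values as JSON. carry_out: Moves the arm, as the interface text tells. Its arguments: {"type":"object","properties":{"commands":{"type":"array","items":{"type":"array","items":{"type":"number"}}},"grip":{"type":"number"},"squeeze":{"type":"number"}},"required":["commands"]}

```bash
mkdir -p pics; cat > h.py <<'E'
import numpy as np, cv2
from plant import sense, read_camera
from scipy.spatial.transform import Rotation as R
def snap(n,f):
    s=sense(); c=read_camera(n); cv2.imwrite('pics/'+f,c['color']); 
    np.savez('pics/'+f+'.npz',pos=s['eef_pos'],q=s['orientation'],**{k:np.array(v) for k,v in c.items()})
    return s,c
def load(f):
    return np.load('pics/'+f+'.npz')
def ray(c,uv):
    K=np.array(c['camera_matrix']); p=np.array([[uv]],float)
    d=np.linalg.solve(K,np.array([uv[0],uv[1],1.0]))
    if 'rvec' in c:
        Rm=cv2.Rodrigues(np.array(c['rvec'],float))[0]; t=np.array(c['tvec'],float).ravel()
        return -Rm.T@t, Rm.T@d
    M=np.array(c['mount']); T=R.from_quat(c['q']).as_matrix()
    o=T@M[:3,3]+c['pos']; return o, T@M[:3,:3]@d
def at_z(c,uv,z):
    o,d=ray(c,uv); return o+d*(z-o[2])/d[2]
def proj(c,X):
    K=np.array(c['camera_matrix'])
    if 'rvec' in c: return cv2.projectPoints(np.array([X],float),np.array(c['rvec'],float),np.array(c['tvec'],float),K,None)[0].ravel()
    M=np.array(c['mount']); T=R.from_quat(c['q']).as_matrix()
    p=T.T@(np.array(X)-c['pos']); p=M[:3,:3].T@(p-M[:3,3]); p=K@p; return p[:2]/p[2]
E
python3 - <<'E'
from h import *
for n in ['scene','top','wrist']:
    s,c=snap(n,n+'0.png')
print(s); print(c['mount'],c['camera_matrix'])
E
```

```text
{'time_s': 0.1, 'joints': array([ 1.23602422e+00,  2.38738788e-01, -1.41927511e-02,  1.31921432e+00,
       -1.79940407e-05,  1.57080595e+00]), 'qd': array([-2.25394464e-04, -1.11369497e-03,  2.13214798e-03, -9.48096256e-04,
       -8.20002862e-05, -2.38190673e-04]), 'effort': array([ 1.15249532e-03, -5.39722037e+01,  3.47000921e+01,  1.34315676e-02,
        1.35863993e-04,  1.43415963e-05]), 'eef_pos': array([0.17236731, 0.49548288, 0.2307236 ]), 'orientation': array([ 0.11733968,  0.69729649, -0.11828273,  0.69715005]), 'contact_force': array([-0.16888371, -0.27228228,  0.24111032]), 'torque': array([-0.00231462, -0.01813697,  0.00192569]), 'finger_gap': 1.0001534324031833}
[[ 2.29960832e-04 -3.24294124e-01  9.45956272e-01 -1.42833593e-01]
 [ 9.99999783e-01 -5.09025951e-04 -4.17603772e-04  4.50472941e-04]
 [ 6.16942740e-04  9.45956163e-01  3.24293937e-01 -8.22580737e-02]
 [ 0.00000000e+00  0.00000000e+00  0.00000000e+00  1.00000000e+00]] [[278.32067019   0.         255.15967565]
 [  0.         278.32067019 195.77988925]
 [  0.           0.           1.        ]]
```

View pics/scene0.png

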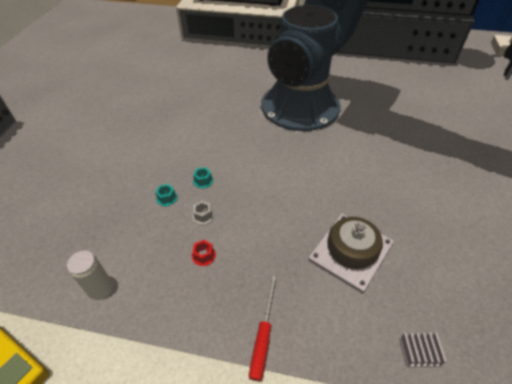

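View pics/top0.png

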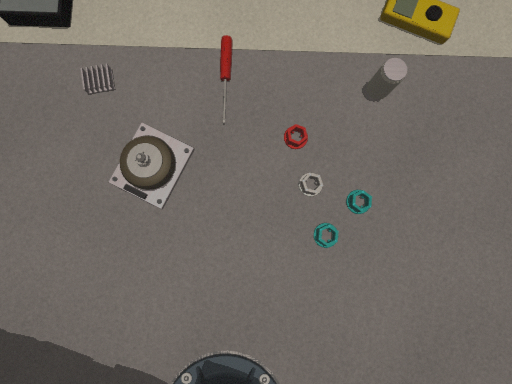

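View pics/wrist0.png

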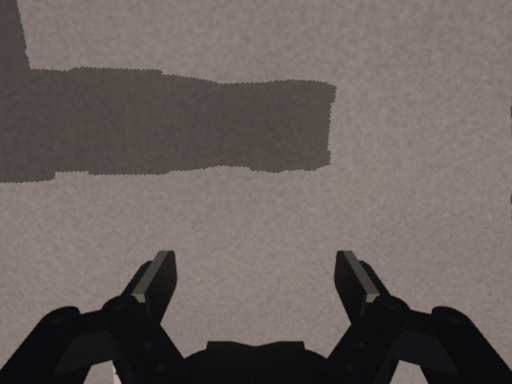

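Candidates for the nut in the top view: grey (311,184), red (296,137), turquoise (359,202) and turquoise (326,235). By the description it is the grey steel one. The jig's stud is at about (142,158). Next I'll check close crops.

```bash
python3 - <<'E'
from h import *
c=load('top0.png'); im=c['color']
a=cv2.resize(im[160:210,285:340],None,fx=7,fy=7,interpolation=cv2.INTER_CUBIC)
b=cv2.resize(im[133:183,115:170],None,fx=7,fy=7,interpolation=cv2.INTER_CUBIC)
cv2.imwrite('pics/crop0.png',np.hstack([a,b]))
for uv,z in [((311,184),0.03),((142,158),0.107),((147,161),0.069),((296,137),.03),((359,202),.03),((326,235),.03),((394,70),.08)]:
    print(uv,at_z(c,uv,z).round(4))
c=load('scene0.png')
for uv,z in [((202,207),0.03),((359,226),0.107)]:
    print(uv,at_z(c,uv,z).round(4))
E
```

```text
(311, 184) [ 0.4789 -0.171   0.03  ]
(142, 158) [0.5113 0.1683 0.107 ]
(147, 161) [0.5125 0.1686 0.069 ]
(296, 137) [ 0.5805 -0.138   0.03  ]
(359, 202) [ 0.443  -0.2732  0.03  ]
(326, 235) [ 0.3721 -0.2029  0.03  ]
(394, 70) [ 0.7167 -0.3356  0.08  ]
(202, 207) [ 0.4797 -0.1722  0.03  ]
(359, 226) [0.523  0.1712 0.107 ]
```

View pics/crop0.png

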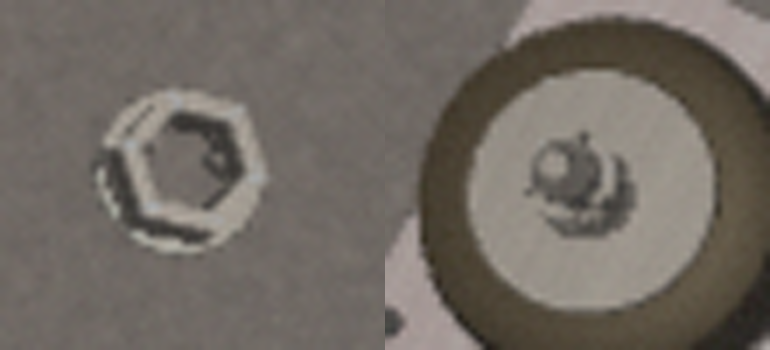

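```bash
cat >> h.py <<'E'
def plan(target,yaw=None):
    """shift in tool units (40mm) to target; tool axes"""
    s=sense(); T=R.from_quat(s['orientation']).as_matrix(); p=np.array(s['eef_pos'])
    d=T.T@(np.array(target)-p)/0.04
    print('t',round(s['time_s'],2),'pos',p.round(4),'tool y yaw',np.degrees(np.arctan2(T[1,1],T[0,1])).round(2),'tilt',np.degrees(np.arccos(-T[2,0])).round(2),'x',T[:,0].round(4),'joints',np.array(s['joints']).round(3),'F',np.array(s['contact_force']).round(2),'M',np.array(s['torque']).round(2),'gap',round(s['finger_gap'],3))
    print('shift units',d.round(3))
E
python3 - <<'E'
from h import *
plan([0.44,-0.16,0.2])
s=sense();print(R.from_quat(s['orientation']).as_matrix().round(3))
E
```

```text
t 0.15 pos [0.1724 0.4956 0.2308] tool y yaw 70.82 tilt 0.06 x [-4.e-04 -1.e-03 -1.e+00] joints [ 1.236  0.239 -0.014  1.319  0.     1.571] F [-0.09  0.52  0.25] M [-0.04  0.   -0.04] gap 1.002
shift units [  0.785 -13.28   11.703]
[[-0.     0.329  0.944]
 [-0.001  0.944 -0.329]
 [-1.    -0.001 -0.   ]]
```

>>> carry_out([
  [0.03, -0.7, 0.62, 0, 0, 0],
  [0.03, -0.7, 0.62, 0, 0, 0],
  [0.03, -0.7, 0.62, 0, 0, 0],
  [0.03, -0.7, 0.62, 0, 0, 0],
  [0.03, -0.7, 0.62, 0, 0, 0],
  [0.03, -0.7, 0.62, 0, 0, 0],
  [0.03, -0.7, 0.62, 0, 0, 0],
  [0.03, -0.7, 0.62, 0, 0, 0],
])

```text
time_s: 0.82
eef_pos: [0.2863, 0.2174, 0.2216]
orientation: [0.118, 0.697, -0.118, 0.697]
contact_force: [1.1, 0.5, -0.4]
finger_gap: 1.001
```

>>> carry_out([
  [0.03, -0.7, 0.62, 0, 0, 0],
  [0.03, -0.7, 0.62, 0, 0, 0],
  [0.03, -0.7, 0.62, 0, 0, 0],
  [0.03, -0.7, 0.62, 0, 0, 0],
  [0.03, -0.7, 0.62, 0, 0, 0],
  [0.03, -0.7, 0.62, 0, 0, 0],
  [0.03, -0.7, 0.62, 0, 0, 0],
  [0.03, -0.7, 0.62, 0, 0, 0],
], grip=60)

```text
time_s: 1.48
eef_pos: [0.4002, -0.0597, 0.2121]
orientation: [0.118, 0.697, -0.118, 0.697]
contact_force: [1.1, 0.4, 0.1]
finger_gap: 0.764
```

```bash
python3 - <<'E'
from h import *
plan([0.44,-0.16,0.2])
snap('wrist','w1.png')
E
```

```text
t 1.48 pos [ 0.4002 -0.0597  0.2121] tool y yaw 70.79 tilt 0.01 x [ 2.e-04 -0.e+00 -1.e+00] joints [-0.148  0.04  -0.302  1.229  0.     0.187] F [1.08 0.41 0.06] M [ 0.06 -0.05  0.03] gap 0.764
shift units [ 0.303 -2.039  1.765]
```

View pics/w1.png

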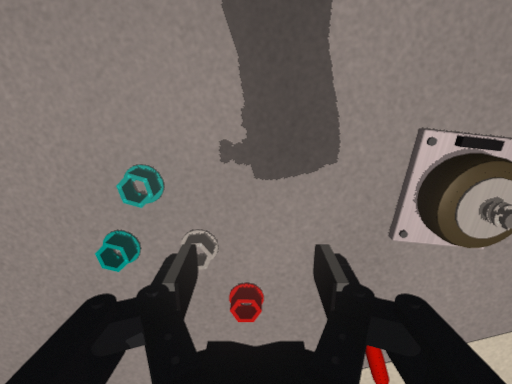

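>>> carry_out([
  [0.2, -0.25, 0.45, 0, 0, 0],
  [0.2, -0.25, 0.45, 0, 0, 0],
  [0.2, -0.25, 0.45, 0, 0, 0],
  [0.2, -0.25, 0.45, 0, 0, 0],
  [0.2, -0.25, 0.45, 0, 0, 0],
  [0.2, -0.25, 0.45, 0, 0, 0],
  [0.2, -0.25, 0.45, 0, 0, 0],
  [0, -0.25, 0.4, 0, 0, 0],
])

```text
time_s: 2.2
eef_pos: [0.5078, -0.1805, 0.1543]
orientation: [0.118, 0.698, -0.118, 0.696]
contact_force: [0.8, 0.2, 0.6]
finger_gap: 0.766
```

```bash
python3 - <<'E'
from h import *
plan([0.479,-0.171,0.1])
snap('wrist','w2.png')
E
```

```text
t 2.2 pos [ 0.5078 -0.1805  0.1543] tool y yaw 70.81 tilt 0.15 x [-2.5e-03  8.0e-04 -1.0e+00] joints [-0.341  0.3   -0.129  1.145 -0.    -0.007] F [0.81 0.23 0.61] M [ 0.06  0.   -0.06] gap 0.766
shift units [ 1.359 -0.013 -0.753]
```

View pics/w2.png

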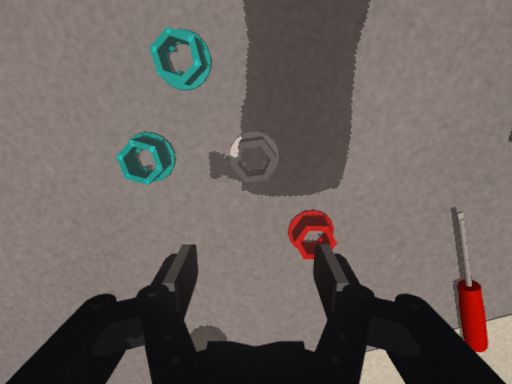

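```bash
python3 - <<'E'
from h import *
c=load('w2.png'); im=c['color'][115:195,200:310]
a=cv2.resize(im,None,fx=7,fy=7,interpolation=cv2.INTER_CUBIC)
a=np.clip(a.astype(float)*2,0,255).astype(np.uint8)
cv2.imwrite('pics/crop2.png',a)
E
```

```text
(no output)
```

View pics/crop2.png

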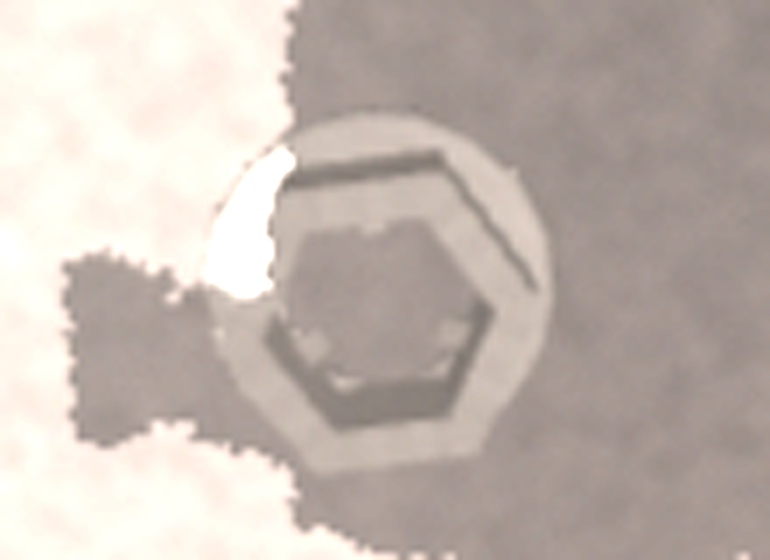

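```bash
cat > fit.py <<'E'
from h import *
from scipy.optimize import least_squares
def hexpts(x,y,a,z,r=0.0462/2):
    k=np.radians(a+30+60*np.arange(6)); return np.c_[x+r*np.cos(k),y+r*np.sin(k),np.full(6,z)]
def fit(f,corners,x0,zt=0.03,draw=None,off=(0,0),s=1):
    c=load(f); C=np.array(corners,float)/s+np.array(off)
    def res(p):
        P=np.array([proj(c,q) for q in hexpts(p[0],p[1],p[2]*100,zt)])
        return np.concatenate([P[np.argmin(((P-q)**2).sum(1))]-q for q in C])
    best=min((least_squares(res,[x0[0],x0[1],a/100]) for a in range(0,60,12)),key=lambda r:r.cost)
    p=best.x; print('xy',p[:2].round(4),'flat normal yaw mod60',(p[2]*100)%60,'rms px',np.sqrt(best.cost*2/len(C)))
    if draw:
        im=cv2.resize(c['color'],None,fx=4,fy=4,interpolation=cv2.INTER_CUBIC); im=np.clip(im*1.6,0,255).astype(np.uint8)
        def pl(P,col): cv2.polylines(im,[np.array([(proj(c,q)+.5)*4 for q in P]).astype(int)],True,col,1)
        pl(hexpts(p[0],p[1],p[2]*100,zt),(0,255,0))
        t=np.linspace(0,2*np.pi,60); pl(np.c_[p[0]+.027*np.cos(t),p[1]+.027*np.sin(t),np.full(60,zt-.026)],(0,0,255))
        u=(proj(c,[p[0],p[1],zt])*4).astype(int); cv2.imwrite('pics/'+draw,im[max(0,u[1]-250):u[1]+250,max(0,u[0]-300):u[0]+300])
    return p
E
python3 - <<'E'
from fit import *
fit('w2.png',[(315,470),(478,455),(540,292),(437,168),(215,335)],(.479,-.171),off=(200,115),s=7,draw='fit2.png')
E
```

```text
xy [ 0.4819 -0.1726] flat normal yaw mod60 48.45258122194248 rms px 0.8843498811263223
```

View pics/fit2.png

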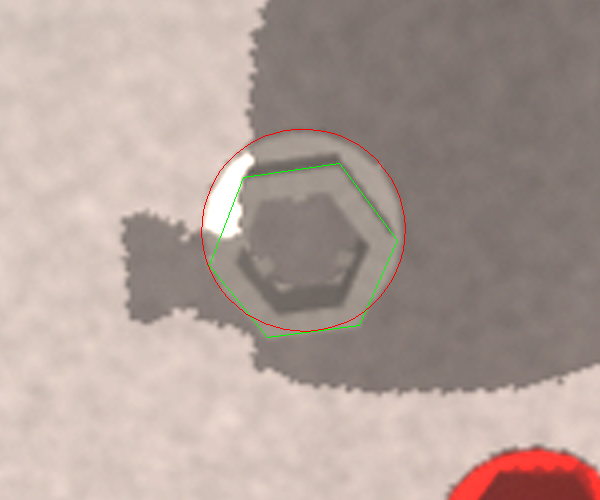

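```bash
python3 - <<'E'
from h import *
plan([0.4819,-0.1726,0.06])
E
```

```text
t 2.25 pos [ 0.5102 -0.1828  0.1548] tool y yaw 70.77 tilt 0.05 x [ 0.e+00 -9.e-04 -1.e+00] joints [-3.430e-01  3.030e-01 -1.230e-01  1.144e+00 -1.000e-03 -8.000e-03] F [ 2.39 -2.07 -0.07] M [-0.15 -0.14 -0.03] gap 0.762
shift units [ 2.371  0.009 -0.753]
```

>>> carry_out([
  [0.4, 0, -0.19, 0, 0, 0],
  [0.5, 0, -0.19, 0, 0, 0],
  [0.5, 0, -0.19, 0, 0, 0],
  [0.5, 0.01, -0.18, 0, 0, 0],
  [0.47, 0, 0, 5.6, 0, 0],
  [0, 0, 0, 5.6, 0, 0],
  [0, 0, 0, 5.6, 0, 0],
  [0, 0, 0, 5.6, 0, 0],
], squeeze=20)

```text
time_s: 2.92
eef_pos: [0.4792, -0.1694, 0.0608]
orientation: [0.253, 0.661, -0.253, 0.66]
contact_force: [-0.4, -0.1, -0.7]
finger_gap: 0.763
```

```bash
python3 - <<'E'
from h import *
plan([0.4819,-0.1726,0.006])
snap('wrist','w3.png')
plan([0.4819,-0.1726,0.006])
E
```

```text
t 2.92 pos [ 0.4792 -0.1694  0.0608] tool y yaw 48.14 tilt 0.07 x [-1.2e-03  3.0e-04 -1.0e+00] joints [-0.34   0.33  -0.352  0.89  -0.     0.391] F [-0.39 -0.1  -0.73] M [-0.02  0.06  0.01] gap 0.763
shift units [ 1.37  -0.014  0.106]
t 2.97 pos [ 0.4794 -0.1694  0.061 ] tool y yaw 47.75 tilt 0.05 x [-8.e-04  2.e-04 -1.e+00] joints [-0.34   0.33  -0.352  0.89  -0.     0.398] F [-0.25  0.05  0.52] M [ 0.03 -0.03  0.02] gap 0.765
shift units [ 1.375 -0.015  0.101]
```

View pics/w3.png

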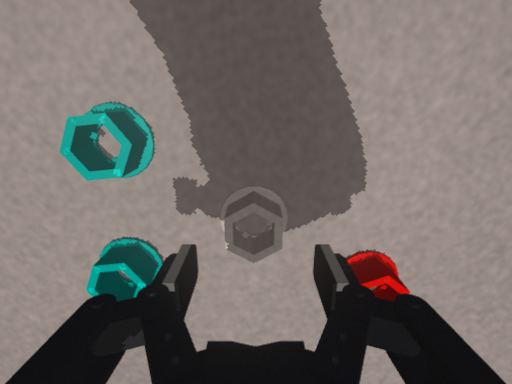

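```bash
python3 - <<'E'
from h import *
c=load('w3.png'); im=c['color'][180:270,205:305]
a=cv2.resize(im,None,fx=7,fy=7,interpolation=cv2.INTER_CUBIC)
a=np.clip(a.astype(float)*2,0,255).astype(np.uint8)
cv2.imwrite('pics/crop3.png',a[:600])
E
```

```text
(no output)
```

View pics/crop3.png

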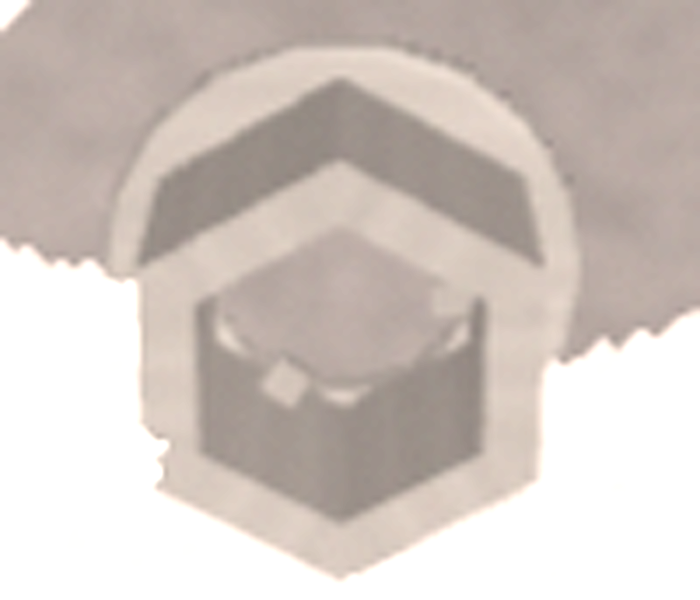

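```bash
python3 - <<'E'
from fit import *
fit('w3.png',[(340,160),(543,267),(540,478),(340,578),(140,270)],(.479,-.171),off=(205,180),s=7,draw='fit3.png')
plan([.4819,-.1726,.006])
E
```

```text
xy [ 0.4826 -0.1727] flat normal yaw mod60 48.24968330422337 rms px 0.530116068123309
t 2.97 pos [ 0.4794 -0.1694  0.061 ] tool y yaw 47.75 tilt 0.05 x [-8.e-04  2.e-04 -1.e+00] joints [-0.34   0.33  -0.352  0.89  -0.     0.398] F [-0.25  0.05  0.52] M [ 0.03 -0.03  0.02] gap 0.765
shift units [ 1.375 -0.015  0.101]
```

View pics/fit3.png

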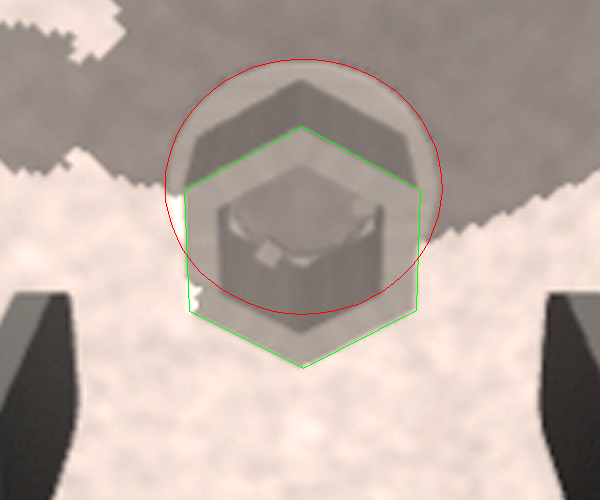

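>>> carry_out([
  [0, -0.01, 0.06, 0, 0, 0],
  [0.2, 0, 0.05, 0, 0, 0],
  [0.3, 0, 0, 0, 0, 0],
  [0.3, 0, 0, 0, 0, 0],
  [0.3, 0, 0, 0, 0, 0],
  [0.2, 0, 0, 0, 0, 0],
  [0.07, 0, 0, 0, 0, 0],
  [0, 0, 0, 0, 0, 0],
])

```text
time_s: 3.63
eef_pos: [0.4822, -0.1728, 0.0057]
orientation: [0.251, 0.662, -0.251, 0.661]
contact_force: [0.2, 0.3, 0.3]
finger_gap: 0.763
```

>>> carry_out([
  [0, 0, 0, 0, 0, 0],
  [0, 0, 0, 0, 0, 0],
  [0, 0, 0, 0, 0, 0],
  [0, 0, 0, 0, 0, 0],
  [0, 0, 0, 0, 0, 0],
  [0, 0, 0, 0, 0, 0],
  [0, 0, 0, 0, 0, 0],
  [0, 0, 0, 0, 0, 0],
], grip=180, squeeze=20)

```text
time_s: 4.3
eef_pos: [0.4832, -0.1731, 0.0071]
orientation: [0.251, 0.661, -0.251, 0.662]
contact_force: [-0.7, -0.9, 5.8]
finger_gap: 0.463
```

```bash
python3 - <<'E'
from h import *
plan([0.4826,-0.1727,0.006])
snap('wrist','w4.png')
E
```

```text
t 4.3 pos [ 0.4832 -0.1731  0.0071] tool y yaw 48.42 tilt 0.07 x [ 1.1e-03 -6.0e-04 -1.0e+00] joints [-0.344  0.398 -0.413  0.758 -0.     0.382] F [-0.72 -0.85  5.8 ] M [-0.04  0.13 -0.01] gap 0.463
shift units [ 0.028 -0.001 -0.018]
```

View pics/w4.png

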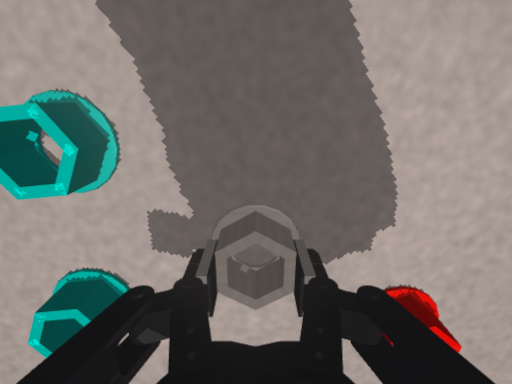

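>>> carry_out([
  [0, 0, 0, 0, 0, 0],
  [0, 0, 0, 0, 0, 0],
  [0, 0, 0, 0, 0, 0],
  [0, 0, 0, -7, 0, 0],
  [0, 0, 0, -7, 0, 0],
  [0, 0, 0, -7, 0, 0],
  [0, 0, 0, -7, 0, 0],
  [0, 0, 0, -7, 0, 0],
], grip=60)

```text
time_s: 5.02
eef_pos: [0.4826, -0.1729, 0.0063]
orientation: [0.038, 0.706, -0.038, 0.706]
contact_force: [-0.2, 0.2, -0.1]
finger_gap: 0.763
```

>>> carry_out([
  [0, 0, 0, -7, 0, 0],
  [0, 0, 0, -7, 0, 0],
  [0, 0, 0, -7, 0, 0],
  [0, 0, 0, -4, 0, 0],
  [0, 0, 0, 0, 0, 0],
  [0, 0, 0, 0, 0, 0],
  [0, 0, 0, 0, 0, 0],
  [0, 0, 0, 0, 0, 0],
])

```text
time_s: 5.68
eef_pos: [0.4827, -0.1729, 0.0065]
orientation: [-0.113, 0.698, 0.113, 0.698]
contact_force: [-0.3, 1.0, -0.4]
finger_gap: 0.764
```

>>> carry_out([
  [0, 0, 0, 0, 0, 0],
  [0, 0, 0, 0, 0, 0],
  [0, 0, 0, 0, 0, 0],
  [0, 0, 0, 0, 0, 0],
  [0, 0, 0, 0, 0, 0],
  [0, 0, 0, 0, 0, 0],
  [0, 0, 0, 0, 0, 0],
  [0, 0, 0, 0, 0, 0],
], grip=180, squeeze=30)

```text
time_s: 6.35
eef_pos: [0.4827, -0.1729, 0.0066]
orientation: [-0.113, 0.698, 0.113, 0.698]
contact_force: [-1.4, 0.7, 4.6]
finger_gap: 0.462
```

```bash
python3 - <<'E'
from h import *
plan([0.4826,-0.1727,0.006])
snap('wrist','w5.png')
E
```

```text
t 6.35 pos [ 0.4827 -0.1729  0.0066] tool y yaw 108.41 tilt 0.0 x [ 1.e-04 -0.e+00 -1.e+00] joints [-0.344  0.398 -0.414  0.758  0.    -0.665] F [-1.39  0.69  4.57] M [ 0.24  0.25 -0.08] gap 0.462
shift units [ 0.016  0.005 -0.001]
```

View pics/w5.png

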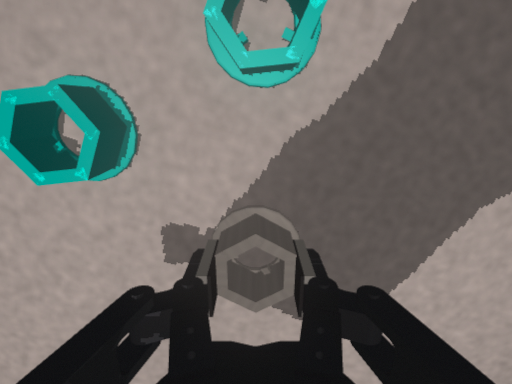

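>>> carry_out([
  [-0.1, 0, 0, 0, 0, 0],
  [-0.4, 0, 0, 0, 0, 0],
  [-0.6, 0, 0, 0, 0, 0],
  [-0.6, 0, 0, 0, 0, 0],
  [-0.6, 0, 0, 0, 0, 0],
  [-0.6, 0, 0, 0, 0, 0],
  [-0.6, 0, 0, 0, 0, 0],
  [-0.5, 0, 0, 0, 0, 0],
], squeeze=40)

```text
time_s: 7.07
eef_pos: [0.4826, -0.173, 0.1682]
orientation: [-0.113, 0.698, 0.113, 0.698]
contact_force: [0.8, 0.1, -2.2]
finger_gap: 0.461
```

```bash
python3 - <<'E'
from h import *
plan([0.517+.07*.95,0.17+.07*.316,0.165])
snap('wrist','w6.png')
snap('scene','s6.png')
a=load('s6.png')['color'][200:250,330:385]; b=load('top0.png')['color'][133:183,115:170]
cv2.imwrite('pics/crop6.png',np.hstack([cv2.resize(i,None,fx=7,fy=7,interpolation=cv2.INTER_CUBIC) for i in (a,b)]))
E
```

```text
t 7.07 pos [ 0.4826 -0.173   0.1682] tool y yaw 108.42 tilt 0.04 x [ 4.e-04 -5.e-04 -1.e+00] joints [-0.344  0.246 -0.167  1.156 -0.    -0.665] F [ 0.82  0.11 -2.25] M [-0.02 -0.04  0.03] gap 0.461
shift units [0.076 7.864 5.276]
```

View pics/crop6.png

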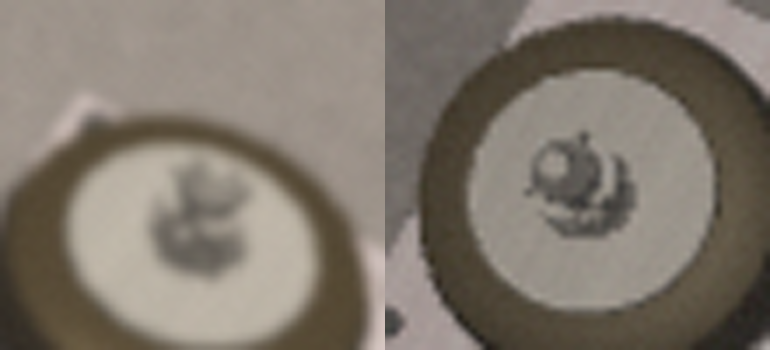

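View pics/w6.png

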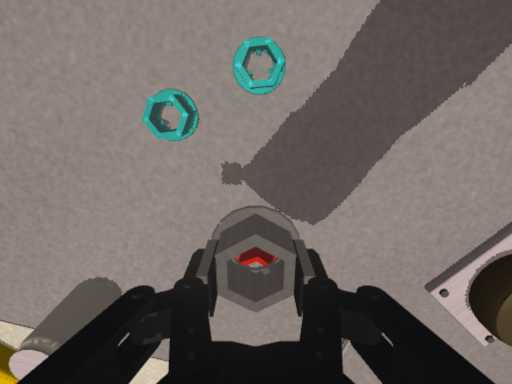

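>>> carry_out([
  [0, 0.49, 0.33, 0, 0, 0],
  [0, 0.49, 0.33, 0, 0, 0],
  [0, 0.49, 0.33, 0, 0, 0],
  [0, 0.49, 0.33, 0, 0, 0],
  [0, 0.49, 0.33, 0, 0, 0],
  [0, 0.49, 0.33, 0, 0, 0],
  [0, 0.49, 0.33, 0, 0, 0],
  [0, 0.49, 0.33, 0, 0, 0],
])

```text
time_s: 7.83
eef_pos: [0.5329, 0.0103, 0.1652]
orientation: [-0.113, 0.699, 0.113, 0.697]
contact_force: [0.1, -0.4, -1.2]
finger_gap: 0.461
```

>>> carry_out([
  [0, 0.55, 0.36, 0, 0, 0],
  [0, 0.55, 0.36, 0, 0, 0],
  [0, 0.55, 0.36, 0, 0, 0],
  [0, 0.55, 0.36, 0, 0, 0],
  [0, 0.55, 0.36, 0, 0, 0],
  [0, 0.55, 0.36, 0, 0, 0],
  [0, 0.55, 0.36, 0, 0, 0],
  [0, 0, 0, 0, 0, 0],
])

```text
time_s: 8.5
eef_pos: [0.5808, 0.1911, 0.1646]
orientation: [-0.114, 0.698, 0.115, 0.697]
contact_force: [-0.2, 0.3, -1.1]
finger_gap: 0.46
```

```bash
python3 - <<'E'
from h import *
plan([0.517,0.17,0.165])
snap('wrist','w7.png')
plan([0.517,0.17,0.165])
c=load('top0.png')
print(at_z(c,(139.7,155.9),.107),at_z(c,(144.6,160.1),.069))
c=load('s6.png')
print(at_z(c,(330+215/7,200+185/7),.107),at_z(c,(330+193/7,200+242/7),.069))
E
```

```text
t 8.5 pos [0.5808 0.1911 0.1646] tool y yaw 108.59 tilt 0.07 x [-1.1e-03  7.0e-04 -1.0e+00] joints [ 3.17e-01  4.14e-01  7.20e-02  1.23e+00  1.00e-03 -7.00e-03] F [-0.24  0.27 -1.09] M [-0.03  0.03  0.04] gap 0.46
shift units [-0.009  0.01  -1.68 ]
t 8.55 pos [0.5801 0.1891 0.1646] tool y yaw 108.58 tilt 0.11 x [-1.9e-03 -6.0e-04 -1.0e+00] joints [ 0.315  0.412  0.07   1.231  0.    -0.009] F [ 0.03 -0.43 -1.98] M [-0.04  0.    0.01] gap 0.459
shift units [-0.007  0.051 -1.648]
[0.51531451 0.17295824 0.107     ] [0.51422986 0.17358474 0.069     ]
[0.52340646 0.17447656 0.107     ] [0.51600715 0.17615086 0.069     ]
```

View pics/w7.png

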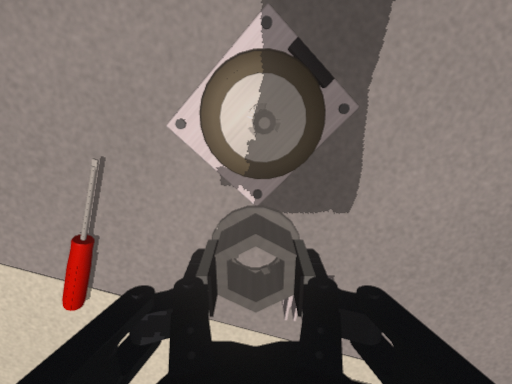

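```bash
python3 - <<'E'
from h import *
snap('wrist','w8.png'); 
plan([0.517,0.17,0.165])
c=load('w8.png'); im=c['color'][85:165,210:315]
a=cv2.resize(im,None,fx=7,fy=7,interpolation=cv2.INTER_CUBIC)
a=np.clip((a.astype(float)-30)*2,0,255).astype(np.uint8)
cv2.imwrite('pics/crop8.png',a); print(c['pos'])
E
```

```text
t 8.6 pos [0.5797 0.1877 0.1648] tool y yaw 108.52 tilt 0.15 x [-0.0023 -0.0011 -1.    ] joints [ 0.313  0.411  0.069  1.231 -0.    -0.01 ] F [-0.37  0.36 -2.15] M [ 0.02 -0.01 -0.03] gap 0.457
shift units [-0.002  0.078 -1.627]
[0.58013249 0.18908494 0.16458662]
```

View pics/crop8.png

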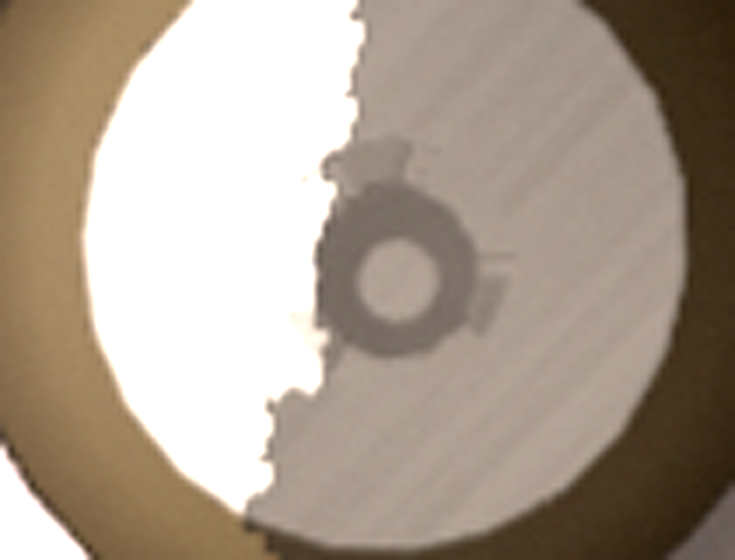

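```bash
python3 - <<'E'
from h import *
snap('wrist','w9.png'); c=load('w9.png'); c8=load('w8.png')
plan([0,0,0])
im=c['color'][85:165,210:315]
a=cv2.resize(im,None,fx=7,fy=7,interpolation=cv2.INTER_CUBIC)
a=np.clip((a.astype(float)-30)*2,0,255).astype(np.uint8)
cv2.imwrite('pics/crop9.png',a); print(c['pos'])
uv=(210+398.5/7-.43,85+280/7-.43)
print('w8 tip',at_z(c8,uv,.107),'cone base',at_z(c8,(210+397/7-.43,85+270/7-.43),.099))
E
```

```text
t 8.65 pos [0.5796 0.1869 0.1651] tool y yaw 108.46 tilt 0.14 x [-0.0022 -0.0012 -1.    ] joints [ 0.312  0.41   0.069  1.231 -0.    -0.01 ] F [ 0.42  0.61 -1.66] M [-0.05  0.05 -0.08] gap 0.46
shift units [  4.165   0.158 -15.214]
[0.5796978  0.1877248  0.16477133]
w8 tip [0.5148566  0.17502378 0.107     ] cone base [0.51444337 0.17503491 0.099     ]
```

View pics/crop9.png

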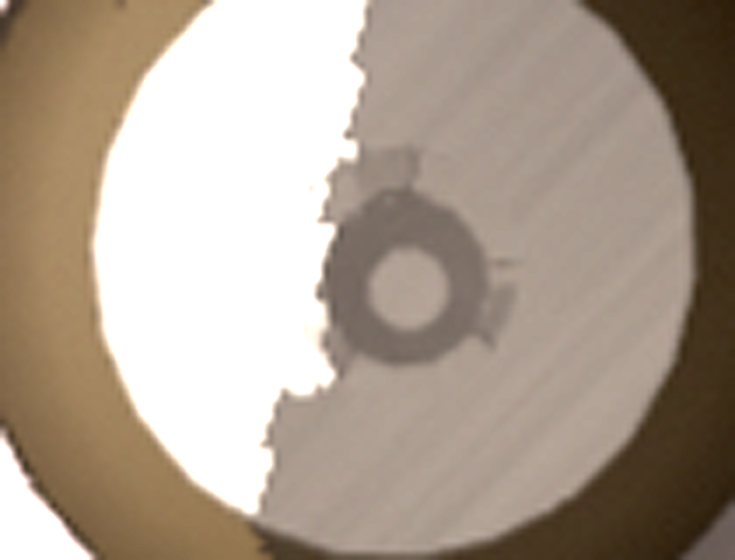

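```bash
python3 - <<'E'
from fit import *
c=load('w9.png')
print('tip w9',at_z(c,(210+408/7-.43,85+287/7-.43),.107),'base',at_z(c,(210+407/7-.43,85+277/7-.43),.099))
im=c['color'][195:320,190:320]
a=cv2.resize(im,None,fx=4.8,fy=4.8,interpolation=cv2.INTER_CUBIC)
a=np.clip((a.astype(float)-15)*2.2,0,255).astype(np.uint8)
cv2.imwrite('pics/crop9b.png',a)
E
```

```text
tip w9 [0.51473712 0.17483989 0.107     ] base [0.51431492 0.17493814 0.099     ]
```

View pics/crop9b.png

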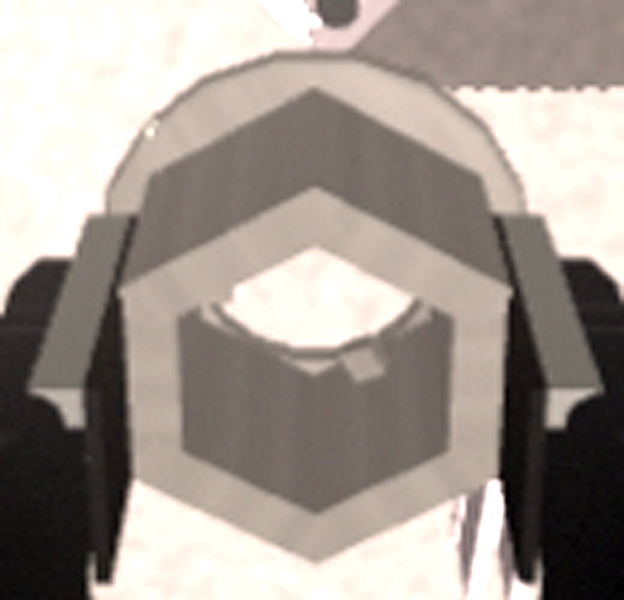

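```bash
python3 - <<'E'
from fit import *
p=fit('w9.png',[(315,187),(510,290),(498,480),(318,562),(135,478),(120,288)],(.58,.188),zt=.1648+.0234,off=(190-.4,195-.4),s=4.8,draw='fit9.png')
c=load('w9.png'); print(c['pos'])
T=R.from_quat(c['q']).as_matrix(); print('nut-TCP in tool',T.T@(np.array([p[0],p[1],.1882])-c['pos']))
tip=np.array([.5148,.1749,.107]);print('tip in tool',T.T@(tip-c['pos']))
plan([.5148,.1749,.165])
E
```

```text
xy [0.5806 0.1877] flat normal yaw mod60 48.58560831906537 rms px 0.7133154371254131
[0.5796978  0.1877248  0.16477133]
nut-TCP in tool [-0.02343061 -0.00032072  0.00076179]
tip in tool [ 0.05793709  0.00847181 -0.06546181]
t 8.65 pos [0.5796 0.1869 0.1651] tool y yaw 108.46 tilt 0.14 x [-0.0022 -0.0012 -1.    ] joints [ 0.312  0.41   0.069  1.231 -0.    -0.01 ] F [ 0.42  0.61 -1.66] M [-0.05  0.05 -0.08] gap 0.46
shift units [ 0.007  0.228 -1.631]
```

View pics/fit9.png

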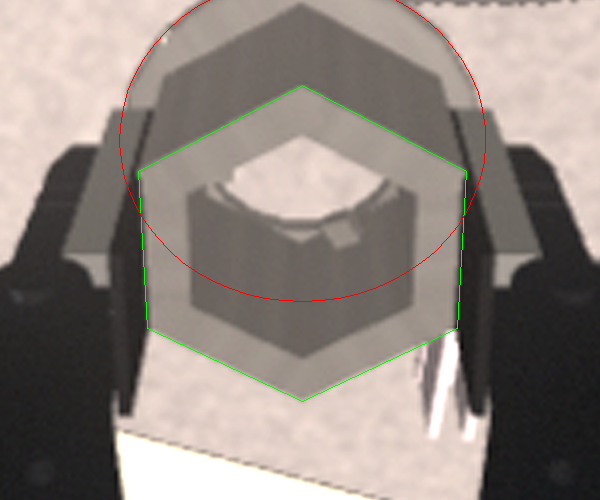

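```bash
python3 - <<'E'
from fit import *
def ang(c,uv,z,o): 
    v=at_z(c,uv,z)[:2]-o; return np.degrees(np.arctan2(v[1],v[0])).round(1)%120, (np.linalg.norm(v)*1000).round(1)
c=load('w9.png'); 
for n,uv in dict(topL=(360,155),topR=(415,155),topRi=(405,190),topLi=(330,215),rU=(515,285),rL=(490,345),rline=(510,262)).items():
    print(n,[ang(c,(210+uv[0]/7-.43,85+uv[1]/7-.43),z,np.array([.5148,.1749])) for z in (.091,.085)])
c8=load('w8.png')
for n,uv in dict(topL=(325,160),topR=(410,145),topRi=(405,185),rU=(508,275),rL=(490,335),rline=(512,257)).items():
    print('w8',n,[ang(c8,(210+uv[0]/7-.43,85+uv[1]/7-.43),z,np.array([.5148,.1749])) for z in (.091,.085)])
print('tooth',[ang(c,(190+u/4.8-.4,195+v/4.8-.4),.1648+.0014+.0025,np.array([.5803,.1877])) for u,v in ((365,362),(362,347),(205,310),(430,315))])
E
```

```text
topL [(np.float64(99.0), np.float64(13.2)), (np.float64(98.69999999999999), np.float64(13.1))]
topR [(np.float64(73.0), np.float64(12.5)), (np.float64(71.69999999999999), np.float64(12.4))]
topRi [(np.float64(77.30000000000001), np.float64(8.9)), (np.float64(75.6), np.float64(8.7))]
topLi [(np.float64(9.599999999999994), np.float64(10.0)), (np.float64(10.799999999999997), np.float64(9.8))]
rU [(np.float64(103.8), np.float64(12.3)), (np.float64(101.9), np.float64(12.9))]
rL [(np.float64(71.3), np.float64(12.2)), (np.float64(70.3), np.float64(13.0))]
rline [(np.float64(115.4), np.float64(11.7)), (np.float64(113.2), np.float64(12.2))]
w8 topL [(np.float64(111.80000000000001), np.float64(13.2)), (np.float64(112.1), np.float64(13.1))]
w8 topR [(np.float64(70.6), np.float64(12.7)), (np.float64(69.30000000000001), np.float64(12.6))]
w8 topRi [(np.float64(69.9), np.float64(8.6)), (np.float64(68.1), np.float64(8.4))]
w8 rU [(np.float64(104.8), np.float64(12.6)), (np.float64(103.0), np.float64(13.2))]
w8 rL [(np.float64(74.9), np.float64(12.9)), (np.float64(73.9), np.float64(13.7))]
w8 rline [(np.float64(113.3), np.float64(12.9)), (np.float64(111.4), np.float64(13.5))]
tooth [(np.float64(47.9), np.float64(11.9)), (np.float64(51.9), np.float64(9.9)), (np.float64(61.8), np.float64(13.7)), (np.float64(92.7), np.float64(14.0))]
```

>>> carry_out([
  [0, 0.04, -0.3, 0, 0, 0],
  [0, 0.05, -0.4, 0, 0, 0],
  [0, 0.05, -0.4, 0, 0, 0],
  [0, 0.05, -0.4, 0, 0, 0],
  [0, 0.04, -0.15, 0, 0, 0],
  [0.3, 0, 0, 0, 0, 0],
  [0.3, 0, 0, 0, 0, 0],
  [0.2, 0, 0, 0, 0, 0],
])

```text
time_s: 9.32
eef_pos: [0.5147, 0.1742, 0.1337]
orientation: [-0.113, 0.698, 0.113, 0.698]
contact_force: [-0.2, -0.6, -1.3]
finger_gap: 0.459
```

>>> carry_out([
  [0.15, 0, 0, 0, 0, 0],
  [0.1, 0, 0, 0, 0, 0],
  [0, 0, 0, 0, 0, 0],
  [0, 0, 0, 0, 0, 0],
  [0, 0, 0, 0, 0, 0],
  [0, 0, 0, 0, 0, 0],
  [0, 0, 0, 0, 0, 0],
  [0, 0, 0, 0, 0, 0],
])

```text
time_s: 9.98
eef_pos: [0.5149, 0.1752, 0.1247]
orientation: [-0.113, 0.698, 0.113, 0.698]
contact_force: [0.0, -0.3, -1.6]
finger_gap: 0.461
```

```bash
python3 - <<'E'
from h import *
snap('wrist','w10.png')
plan([.5141,.1748,.119])
im=load('w10.png')['color'][195:320,190:320]
a=cv2.resize(im,None,fx=4.8,fy=4.8,interpolation=cv2.INTER_CUBIC)
a=np.clip((a.astype(float)-15)*2.2,0,255).astype(np.uint8)
cv2.imwrite('pics/crop10.png',a)
E
```

```text
t 10.03 pos [0.5149 0.1751 0.1247] tool y yaw 108.42 tilt 0.02 x [ 3.e-04 -0.e+00 -1.e+00] joints [ 0.328  0.327 -0.171  1.073 -0.     0.006] F [ 0.67  0.21 -0.89] M [ 0.04  0.02 -0.  ] gap 0.459
shift units [ 0.142 -0.002 -0.022]
```

View pics/crop10.png

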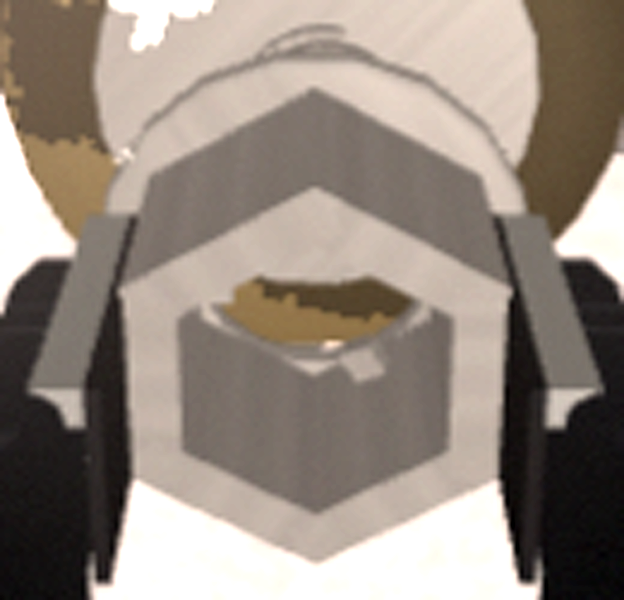

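```bash
python3 - <<'E'
from h import *
snap('scene','s10.png');snap('top','t10.png')
a=load('s10.png')['color'][170:250,310:410]; b=load('t10.png')['color'][120:200,100:200]
cv2.imwrite('pics/crop11.png',np.hstack([cv2.resize(i,None,fx=4,fy=4,interpolation=cv2.INTER_CUBIC) for i in (a,b)]))
E
```

```text
(no output)
```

View pics/crop11.png

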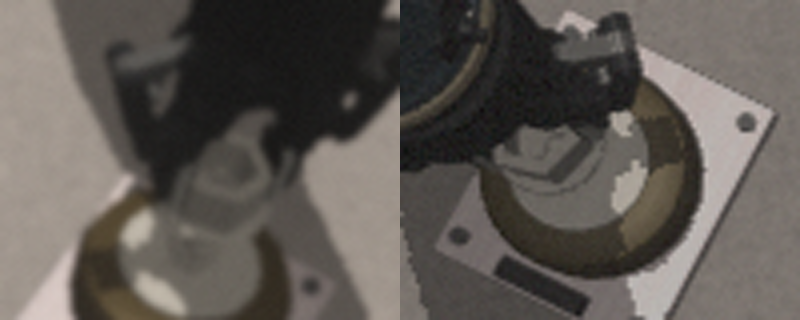

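>>> carry_out([
  [0.1, 0, -0.015, 0, 0, 0],
  [0.1, 0, 0, 0, 0, 0],
  [0.1, 0, 0, 0, 0, 0],
  [0.1, 0, 0, 0, 0, 0],
  [0.1, 0, 0, 0, 0, 0],
  [0.06, 0, 0, 0, 0, 0],
  [0.06, 0, 0, 0, 0, 0],
  [0, 0, 0, 0, 0, 0],
])

```text
time_s: 10.8
eef_pos: [0.514, 0.1748, 0.0991]
orientation: [-0.113, 0.698, 0.113, 0.698]
contact_force: [-0.3, 0.4, -1.0]
finger_gap: 0.461
```

```bash
python3 - <<'E'
from h import *
plan([.5143,.1748,.095])
E
```

```text
t 10.8 pos [0.514  0.1748 0.0991] tool y yaw 108.42 tilt 0.05 x [-8.e-04 -4.e-04 -1.e+00] joints [ 0.328  0.346 -0.213  1.013 -0.     0.006] F [-0.33  0.44 -0.97] M [0.04 0.05 0.04] gap 0.461
shift units [ 0.103 -0.002  0.008]
```

>>> carry_out([
  [0.03, 0, 0, 0, 0, 0],
  [0.03, 0, 0, 0, 0, 0],
  [0.03, 0, 0, 0, 0, 0],
  [0.03, 0, 0, 0, 0, 0],
  [0.03, 0, 0, 0, 0, 0],
  [0, 0, 0, 0, 0, 0],
  [0, 0, 0, 0, 0, 0],
  [0, 0, 0, 0, 0, 0],
])

```text
time_s: 11.47
eef_pos: [0.5142, 0.1749, 0.0937]
orientation: [-0.113, 0.698, 0.113, 0.698]
contact_force: [0.5, 0.3, -1.3]
finger_gap: 0.459
```

>>> carry_out([
  [0.02, 0, 0, 0, 0, 0],
  [0.02, 0, 0, 0, 0, 0],
  [0.02, 0, 0, 0, 0, 0],
  [0, 0, 0, 0, 0, 0],
  [0, 0, 0, 0, 0, 0],
  [0, 0, 0, 0, 0, 0],
  [0, 0, 0, 0, 0, 0],
  [0, 0, 0, 0, 0, 0],
])

```text
time_s: 12.13
eef_pos: [0.5143, 0.1749, 0.0913]
orientation: [-0.113, 0.698, 0.113, 0.698]
contact_force: [0.4, -0.0, -1.9]
finger_gap: 0.462
```

```bash
python3 - <<'E'
from h import *
plan([.5143,.1748,.0906])
E
```

```text
t 12.13 pos [0.5143 0.1749 0.0913] tool y yaw 108.42 tilt 0.0 x [ 0.e+00 -1.e-04 -1.e+00] joints [ 0.328  0.352 -0.225  0.993 -0.     0.006] F [ 0.44 -0.03 -1.9 ] M [ 0.04  0.02 -0.  ] gap 0.462
shift units [ 0.018 -0.002  0.   ]
```

>>> carry_out([
  [0.015, 0, 0, 0, 0, 0],
  [0.015, 0, 0, 0, 0, 0],
  [0, 0, 0, 0, 0, 0],
  [0, 0, 0, 0, 0, 0],
  [0, 0, 0, 0, 0, 0],
  [0, 0, 0, 0, 0, 0],
  [0, 0, 0, 0, 0, 0],
  [0, 0, 0, 0, 0, 0],
])

```text
time_s: 12.8
eef_pos: [0.5143, 0.1749, 0.0901]
orientation: [-0.113, 0.698, 0.113, 0.698]
contact_force: [0.4, 0.8, -0.6]
finger_gap: 0.459
```

Nut centre is about 8.5 mm below the tip and there's only a first hint of contact. I'll press a little more.

>>> carry_out([
  [0.015, 0, 0, 0, 0, 0],
  [0.015, 0, 0, 0, 0, 0],
  [0, 0, 0, 0, 0, 0],
  [0, 0, 0, 0, 0, 0],
  [0, 0, 0, 0, 0, 0],
  [0, 0, 0, 0, 0, 0],
  [0, 0, 0, 0, 0, 0],
  [0, 0, 0, 0, 0, 0],
])

```text
time_s: 13.47
eef_pos: [0.5144, 0.1749, 0.0897]
orientation: [-0.113, 0.698, 0.113, 0.698]
contact_force: [-2.6, -0.4, 7.5]
finger_gap: 0.464
```

>>> carry_out([
  [0, 0, 0, -4, 0, 0],
  [0, 0, 0, -4, 0, 0],
  [0, 0, 0, -4, 0, 0],
  [0, 0, 0, -4, 0, 0],
  [0, 0, 0, -4, 0, 0],
  [0, 0, 0, -4, 0, 0],
  [0, 0, 0, 0, 0, 0],
  [0, 0, 0, 0, 0, 0],
])

```text
time_s: 14.13
eef_pos: [0.5149, 0.1753, 0.0898]
orientation: [-0.256, 0.658, 0.256, 0.66]
contact_force: [-0.7, -0.1, 6.2]
finger_gap: 0.454
```

```bash
python3 - <<'E'
from h import *
plan([.5143,.1748,.0906])
E
```

```text
t 14.13 pos [0.5149 0.1753 0.0898] tool y yaw 132.45 tilt 0.11 x [ 1.7e-03  9.0e-04 -1.0e+00] joints [ 0.328  0.354 -0.228  0.988  0.    -0.413] F [-0.69 -0.09  6.15] M [0.12 0.09 0.09] gap 0.454
shift units [-0.021  0.001 -0.019]
```

>>> carry_out([
  [0, 0, 0, -3, 0, 0],
  [0, 0, 0, -3, 0, 0],
  [0, 0, 0, -2, 0, 0],
  [0, 0, 0, 0, 0, 0],
  [0, 0, 0, 0, 0, 0],
  [0, 0, 0, 0, 0, 0],
  [0, 0, 0, 0, 0, 0],
  [0, 0, 0, 0, 0, 0],
])

```text
time_s: 14.8
eef_pos: [0.5151, 0.1751, 0.0894]
orientation: [-0.301, 0.639, 0.301, 0.64]
contact_force: [3.5, 1.0, 5.6]
finger_gap: 0.464
```

>>> carry_out([
  [0, 0, 0, -3, 0, 0],
  [0, 0, 0, -2, 0, 0],
  [0, 0, 0, 0, 0, 0],
  [0, 0, 0, 0, 0, 0],
  [0, 0, 0, 0, 0, 0],
  [0, 0, 0, 0, 0, 0],
  [0, 0, 0, 0, 0, 0],
  [0, 0, 0, 0, 0, 0],
])

```text
time_s: 15.47
eef_pos: [0.5139, 0.1747, 0.0887]
orientation: [-0.329, 0.626, 0.329, 0.626]
contact_force: [-0.4, 0.9, -1.3]
finger_gap: 0.459
```

The pressure vanished at yaw ≈145°, so the teeth have run off the land, as predicted from the picture. I'll turn a little further into the gap and lower the nut.

>>> carry_out([
  [0, 0, 0, -2, 0, 0],
  [0, 0, 0, -2, 0, 0],
  [0.02, 0, 0, 0, 0, 0],
  [0.02, 0, 0, 0, 0, 0],
  [0.02, 0, 0, 0, 0, 0],
  [0, 0, 0, 0, 0, 0],
  [0, 0, 0, 0, 0, 0],
  [0, 0, 0, 0, 0, 0],
])

```text
time_s: 16.13
eef_pos: [0.5142, 0.1749, 0.0865]
orientation: [-0.35, 0.614, 0.35, 0.614]
contact_force: [-0.1, -0.2, -1.6]
finger_gap: 0.463
```

>>> carry_out([
  [0.02, 0, 0, 0, 0, 0],
  [0.02, 0, 0, 0, 0, 0],
  [0.015, 0, 0, 0, 0, 0],
  [0, 0, 0, 0, 0, 0],
  [0, 0, 0, 0, 0, 0],
  [0, 0, 0, 0, 0, 0],
  [0, 0, 0, 0, 0, 0],
  [0, 0, 0, 0, 0, 0],
])

```text
time_s: 16.8
eef_pos: [0.5143, 0.1749, 0.0843]
orientation: [-0.35, 0.614, 0.35, 0.614]
contact_force: [0.1, 0.7, -2.1]
finger_gap: 0.462
```

```bash
python3 - <<'E'
from h import *
plan([.5143,.1748,.0842])
E
```

```text
t 16.8 pos [0.5143 0.1749 0.0843] tool y yaw 149.42 tilt 0.01 x [ 0.e+00 -1.e-04 -1.e+00] joints [ 0.328  0.359 -0.236  0.976 -0.    -0.709] F [ 0.07  0.65 -2.1 ] M [0.01 0.01 0.01] gap 0.462
shift units [ 0.003 -0.002 -0.001]
```

>>> carry_out([
  [0.02, 0, 0, 0, 0, 0],
  [0.015, 0, 0, 0, 0, 0],
  [0, 0, 0, 0, 0, 0],
  [0, 0, 0, 0, 0, 0],
  [0, 0, 0, 0, 0, 0],
  [0, 0, 0, 0, 0, 0],
  [0, 0, 0, 0, 0, 0],
  [0, 0, 0, 0, 0, 0],
])

```text
time_s: 17.47
eef_pos: [0.5144, 0.1749, 0.0838]
orientation: [-0.351, 0.614, 0.35, 0.614]
contact_force: [-2.7, 0.3, 8.4]
finger_gap: 0.457
```

>>> carry_out([
  [0, 0, 0, 4, 0, 0],
  [0.005, 0, 0, 4, 0, 0],
  [0.005, 0, 0, 4, 0, 0],
  [0.005, 0, 0, 4, 0, 0],
  [0.005, 0, 0, 4, 0, 0],
  [0.005, 0, 0, 4, 0, 0],
  [0, 0, 0, 0, 0, 0],
  [0, 0, 0, 0, 0, 0],
])

```text
time_s: 18.13
eef_pos: [0.5149, 0.175, 0.0825]
orientation: [-0.216, 0.673, 0.216, 0.674]
contact_force: [1.2, -0.6, 5.7]
finger_gap: 0.459
```

```bash
python3 - <<'E'
from h import *
plan([.5143,.1748,.0822])
E
```

```text
t 18.13 pos [0.5149 0.175  0.0825] tool y yaw 125.53 tilt 0.08 x [ 1.4e-03  3.0e-04 -1.0e+00] joints [ 0.328  0.36  -0.239  0.971 -0.    -0.292] F [ 1.22 -0.6   5.7 ] M [-0.16 -0.04  0.02] gap 0.459
shift units [ 0.007  0.004 -0.014]
```

>>> carry_out([
  [0.007, 0, 0, 5, 0, 0],
  [0.007, 0, 0, 5, 0, 0],
  [0.007, 0, 0, 5, 0, 0],
  [0.007, 0, 0, 5, 0, 0],
  [0.007, 0, 0, 5, 0, 0],
  [0.007, 0, 0, 5, 0, 0],
  [0.007, 0, 0, 5, 0, 0],
  [0, 0, 0, 0, 0, 0],
])

```text
time_s: 18.8
eef_pos: [0.5149, 0.1751, 0.0804]
orientation: [-0.002, 0.707, 0.002, 0.708]
contact_force: [1.1, -0.7, 5.2]
finger_gap: 0.462
```

>>> carry_out([
  [0.007, 0, 0, 5, 0, 0],
  [0.007, 0, 0, 5, 0, 0],
  [0.007, 0, 0, 5, 0, 0],
  [0.007, 0, 0, 5, 0, 0],
  [0.007, 0, 0, 5, 0, 0],
  [0.007, 0, 0, 5, 0, 0],
  [0, 0, 0, 0, 0, 0],
  [0, 0, 0, 0, 0, 0],
])

```text
time_s: 19.47
eef_pos: [0.5147, 0.175, 0.0787]
orientation: [0.179, 0.684, -0.179, 0.684]
contact_force: [0.2, -0.4, 5.4]
finger_gap: 0.457
```

```bash
python3 - <<'E'
from h import *
plan([.5143,.1748,.0790])
snap('wrist','w12.png')
E
```

```text
t 19.47 pos [0.5147 0.175  0.0787] tool y yaw 60.65 tilt 0.06 x [ 1.e-03  2.e-04 -1.e+00] joints [ 0.328  0.364 -0.244  0.962 -0.     0.84 ] F [ 0.21 -0.42  5.44] M [-0.14 -0.11 -0.02] gap 0.457
shift units [-0.008 -0.009 -0.007]
```

View pics/w12.png

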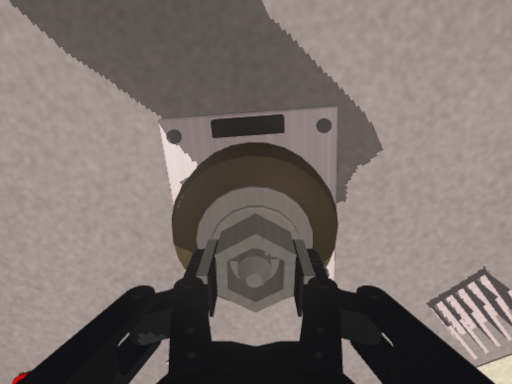

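>>> carry_out([
  [0.007, 0, 0, 4, 0, 0],
  [0.006, 0, 0, 4, 0, 0],
  [0, 0, 0, 0, 0, 0],
  [-0.006, 0, 0, 0, 0, 0],
  [-0.006, 0, 0, 0, 0, 0],
  [0, 0, 0, 0, 0, 0],
  [0, 0, 0, 0, 0, 0],
  [0, 0, 0, 0, 0, 0],
])

```text
time_s: 20.18
eef_pos: [0.5143, 0.1749, 0.0782]
orientation: [0.227, 0.669, -0.227, 0.67]
contact_force: [1.6, 0.3, 3.0]
finger_gap: 0.46
```

>>> carry_out([
  [0, 0, 0, 0, 0, 0],
  [0, 0, 0, 0, 0, 0],
  [0, 0, 0, 0, 0, 0],
  [0, 0, 0, 0, 0, 0],
  [0, 0, 0, 0, 0, 0],
  [0, 0, 0, 0, 0, 0],
  [0, 0, 0, 0, 0, 0],
  [0, 0, 0, 0, 0, 0],
], grip=60)

```text
time_s: 20.85
eef_pos: [0.5142, 0.1749, 0.0782]
orientation: [0.228, 0.669, -0.228, 0.669]
contact_force: [0.3, 0.1, -0.4]
finger_gap: 0.769
```

```bash
python3 - <<'E'
from h import *
plan([.5143,.1748,.0790])
snap('wrist','w13.png')
E
```

```text
t 20.85 pos [0.5142 0.1749 0.0782] tool y yaw 52.42 tilt 0.01 x [-1.e-04 -1.e-04 -1.e+00] joints [ 0.328  0.364 -0.245  0.962 -0.     0.984] F [ 0.26  0.12 -0.37] M [ 0.02  0.   -0.02] gap 0.769
shift units [-0.02  -0.     0.002]
```

View pics/w13.png

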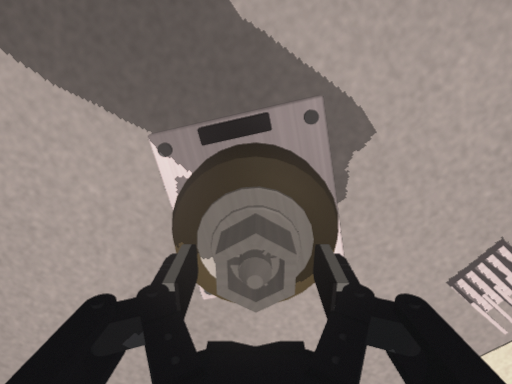

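Released, and the nut sits level on the stud. I'll lift straight up and check.

>>> carry_out([
  [-0.1, 0, 0, 0, 0, 0],
  [-0.3, 0, 0, 0, 0, 0],
  [-0.4, 0, 0, 0, 0, 0],
  [-0.4, 0, 0, 0, 0, 0],
  [-0.4, 0, 0, 0, 0, 0],
  [-0.4, 0, 0, 0, 0, 0],
  [-0.3, 0, 0.2, 0, 0, 0],
  [-0.2, 0, 0.5, 0, 0, 0],
])

```text
time_s: 21.57
eef_pos: [0.5358, 0.1587, 0.1803]
orientation: [0.228, 0.669, -0.227, 0.67]
contact_force: [0.2, 0.5, 0.1]
finger_gap: 0.77
```

>>> carry_out([
  [0, 0, 0.5, 0, 0, 0],
  [0, 0, 0.4, 0, 0, 0],
  [0, 0, 0, 0, 0, 0],
  [0, 0, 0, 0, 0, 0],
  [0, 0, 0, 0, 0, 0],
  [0, 0, 0, 0, 0, 0],
  [0, 0, 0, 0, 0, 0],
  [0, 0, 0, 0, 0, 0],
])

```text
time_s: 22.23
eef_pos: [0.5645, 0.1363, 0.1783]
orientation: [0.227, 0.67, -0.228, 0.669]
contact_force: [-0.6, 0.7, -1.0]
finger_gap: 0.768
```

```bash
python3 - <<'E'
from h import *
plan([.5143,.1748,.0790])
snap('wrist','w14.png');snap('scene','s14.png')
c=load('w14.png'); P=proj(c,[.5143,.1748,.1]).astype(int); print(P)
u0,v0=max(0,P[0]-50),max(0,P[1]-40)
a=cv2.resize(c['color'][v0:v0+80,u0:u0+100],(750,600),interpolation=cv2.INTER_CUBIC); print(u0,v0)
cv2.imwrite('pics/crop14.png',np.clip(a.astype(float)*1.6,0,255).astype(np.uint8))
E
```

```text
t 22.23 pos [0.5645 0.1363 0.1783] tool y yaw 52.46 tilt 0.0 x [-1.e-04 -1.e-04 -1.e+00] joints [ 0.237  0.355  0.016  1.232 -0.     0.892] F [-0.61  0.68 -1.05] M [ 0.05 -0.01  0.02] gap 0.768
shift units [ 2.484e+00 -2.000e-03 -1.582e+00]
[254 126]
204 86
```

View pics/crop14.png

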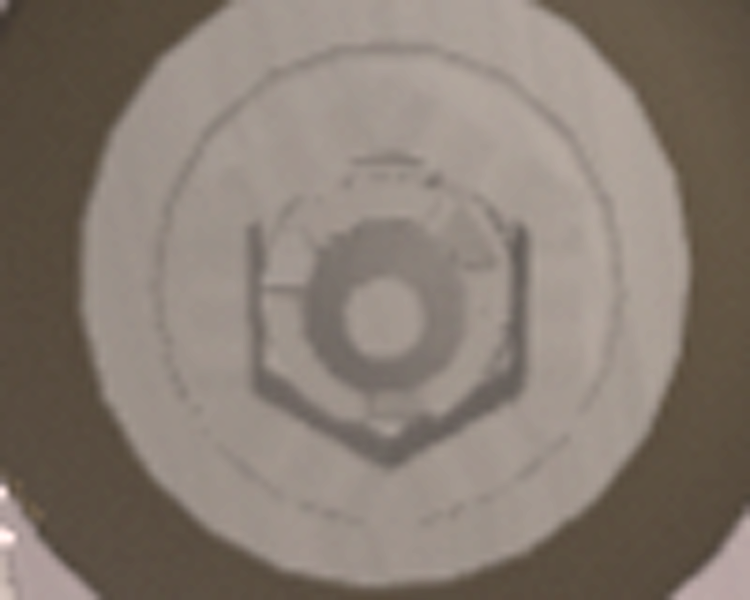

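View pics/s14.png

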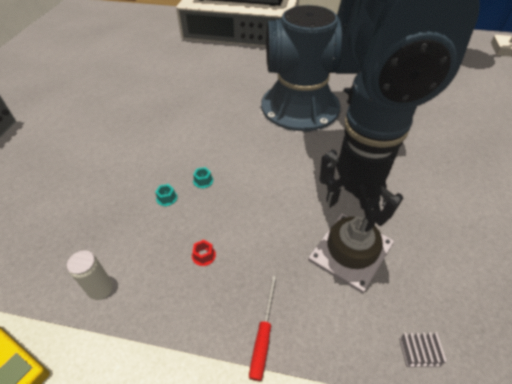

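The picture shows the nut level and concentric around the stud, with the thread lands above its teeth. The other objects haven't moved, so I'm handing in.

```bash
python3 -c "
from plant import sign_off,sense
import numpy as np
print(np.abs(sense()['qd']).max()); print(sign_off())"
```

```text
0.0037097905791655264
the job is handed in; nothing more can be done
None
```

The grey steel flange nut is on the stud, caught on the thread and released. I handed the job in at about 22 s; `sign_off` gives no verdict.

- **Pick-up:** I chose the grey nut over the red and turquoise look-alikes. I gripped it twice, 60° apart, to centre it in the fingers.
- **Over the stud:** I lowered it with no noticeable side force until the teeth met the lands, at about 7.5 N.
- **Drop-in:** Turning it anticlockwise about 37° under light pressure, the force vanished and the teeth fell into the gap. They touched bottom about 6 mm lower.
- **Catching the thread:** I turned it about 97° clockwise. It went down with the thread's lead, with upward force on the tool of 3 to 8 N throughout. I then eased the pressure, opened the gripper and withdrew.

**Last checks:** By the arm's height reading, the nut's centre was about 19.5 mm below the stud's tip at release; I had no direct measurement of it afterwards. The last wrist picture shows it level and concentric on the stud, and the scene picture shows the other objects in place. The arm is clear and still.

**Disagreements:** The cameras put the stud up to about 9 mm apart, the scene camera being the furthest off. I went by the wrist camera, and the contact-free descent bore it out. Contact with the lands came about 1 mm lower than the camera-based heights suggested, within calibration.

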